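Stand the resealed driver module in the gluing clamp and pump it tight

ROBOT

A 6-joint arm with a two-finger parallel gripper is mounted at the origin on a cart in front of the work surface, level with it; the furniture and walls round the work are solid. World frame = base frame: x ahead of the robot, y to its left, z up, the work surface at z = 0. Lengths are in m, angles in rad, forces in N, time in s.
With the tool pointing down it reaches from about 0.3 to 0.85 m from the base axis. Payload 4.2 kg.
Tool frame: the origin (TCP) lies midway between the tips of the shut fingers; the grasp point (between the pads) lies 19 mm behind it; z points along the fingers, y is the line along which they close (so a half turn about z gives the same grasp; the last joint's range is limited). The gripper opens to 91 mm and grips with 3 to 60 N. Pads are 32 mm wide; open, the fingers measure 118 mm over their backs; the gripper's body (76 mm by 178 mm) begins 60 mm behind the grasp point.
Start: joints at [-1.128, 0.32, 1.565, -0, 1.257, -0.02], TCP at [0.257, -0.515, 0.214] pointing down, gripper open.
Joint ranges: [-3.11, 3.11], [-0.84, 2.01], [0.21, 2.61], [-1.34, 4.49], [0.05, 2.63], [-2.56, 2.56]. Speed limits (rad/s): [2.57, 2.57, 3.14, 3.14, 3.14, 3.14].

INTERFACE

Orientations are given as a unit quaternion [w, x, y, z].
In Python, from bench import env gives the robot as it stands.
- The arm moves only by the tool step_arm, never from a script. Its argument "targets" is a list of rows, each a list of 3 entries, a list of its own where there are three numbers: the finger opening in cm, from 0 to 9.12, then the shift along the tool's x, y, z in cm, then the turn, a rotation vector about the tool's x, y, z in degrees. In form: [[grip, [tx, ty, tz], [wx, wy, wz]], ...]. A call has 1 to 5 rows; each row shifts and turns the commanded pose from where the row before left it, along the tool's axes as they then stand; what a row does not reach is not made up. A row lasts 1/10 s, in which the tool goes at most 50 mm and 8.59 degrees, less where a joint would pass 70% of its speed; a pose out of reach is approached as far as the arm can. A call is refused whole if a number of a shift passes 5 or a number of a turn 8.59, either way. A call with a gripper value outside its range is refused whole. The fingers move at their own pace and stop on an object; "squeeze" is the grip in N (left out, the last holds). Time passes only in rows, so rows that do not move let the fingers close. It gives the time, the measured TCP pose, the force, the opening and the grip force at its end, in the units of the state.
- env.sense(): the state, without advancing time (a new reading comes with each control period).
- env.read_camera(name): name is "side" or "top"; returns the picture (384x512x3 uint8, red, green, blue); there is no depth.
- env.get_calibration(name): a dict with "mtx" (3x3 intrinsics, pixels), "xyz" and "attitude" of the camera in the world. Camera axes: x right, y down, z forward; pixel columns grow to the right and rows downward; lengths in m; the calibration is good to about 2 mm. A picture is of the moment at which its call begins. get_calibration takes no time and is no camera call.
- env.close_job(): hands the job in; it is judged then, once.
Trained networks look in the newest picture that a camera, given by its name, has taken for a name from the list of things; names that differ only in an ending like _2 or _b are one class to them, and where a whole thing is asked for, a point or a joint stands for the part that bears it (a point fixed in the world has none). Each returns a list of dicts, best first, with "p" (0 to 1); they miss things now and then, are a little off and sometimes report something else, mostly with a low value. They report only what shows in the picture. A call takes as long as a camera call.
- env.regions_of(thing, camera): "region" (384x512 bool, what is visible of it) and "pixel" ([column, row] in pixels, amid what is visible of it).
- env.place_of(thing, camera): "pixel" ([column, row] in pixels: a listed point, or the origin of a listed thing).
The state is a dict: "time": time; "joint_positions": joint angles; "dq": joint speeds; "tau": joint torques, N m; "tool_pos": TCP position; "orientation": TCP orientation; "force": force on the tool from outside, world axes, zero at the start; "ft_torque": the same for the moment, N m; "width": finger opening in m; "finger_force": force on a finger pad.
Only numpy, scipy, OpenCV 4.12 (cv2) and the standard library are available. Lean on these libraries where they do the work, as an engineer would, in place of code of your own. Each camera call takes 0.05 s, during which the arm holds its last target. There are 200 camera calls.

TASK

The cover of the LED driver module on the bench has just been resealed and must be pressed while the sealant grabs. Stand the module upright on its plain narrow end (connector up) on the board of the gluing clamp, between the sprung pad and the fixed jaw, in line with both and with its broad faces towards them, and let go of it; then pump the orange trigger against the black grip until the pad presses the module flat against the fixed jaw with the pad's spring pushed in about half way, never bottomed out. Work the bar only by the trigger, leave the other things on the bench alone, and finish while still holding the trigger squeezed.

Things in the scene. Friction and masses are not known exactly. Their poses are not given: they have to be found in the camera images.
- module: flat LED driver module 58 (x) x 76 (y) x 24 mm (z), 0.18 kg: aluminium heat sink below, black cover above. Origin: centre of its underside as it lies. +y end: black connector 26 x 13 mm, standing out 10 mm, mid width; the -y end, at y = -38 mm, is plain and flat. It starts lying, cover up, plain end roughly towards the clamp. Upright: its y axis points up, plain end on the board.
- clamp: blue gluing clamp, bolted down: plywood board 90 (x) x 262 (y) x 12 mm, y = -127 to +135; origin on the bench below. Its y axis points from the fixed jaw to the head with trigger and grip. Head: y = 33 to 117 mm, 66 mm wide at its feet, 34 above, 108 mm high. The ratchet bar runs along y at x = 0, 40 mm above the bench, carries the sprung pad in front and stands out behind the head.
- fixed_jaw: rubber face 44 x 48 mm of the clamp's blue fixed jaw; origin: bottom middle, 1.5 mm behind the surface, which lies at clamp y = -85 mm and looks to +y. The jaw's bracket is 46 mm wide (x), 68 mm high above the bench, and reaches back to clamp y = -125 mm.
- bed (a point): point on the clamp board's top (12 mm above the bench) where the middle of the module's foot comes to stand when it is clamped: clamp x = 0, y = -73 mm. The module may be set down up to about 15 mm further from the fixed jaw; the pad pushes it home.
- pad_face (a point): centre of the front face of the sprung pad, 40 x 40 mm, 9 mm thick, 40 mm above the bench, looking to the fixed jaw (clamp -y). The space between pad and fixed jaw is 64 mm less the bar's joint value.
- trigger_front (a point): point on the front face (away from the grip) of the orange trigger, 60 mm above its pivot, where a finger squeezes it, about 142 mm above the bench; trigger 22 mm wide in x, 11 mm thick; its top, about 166 mm above the bench, leans 6 mm further forward at rest.
- grip_back (a point): point on the back of the upright black grip (22 mm wide, 14 thick, y = 90 to 104 mm, orange cap, top 177 mm above the bench): clamp x = 0, y = 104 mm, 142 mm above the bench; the other finger lies here. From it to trigger_front along clamp y: 54 mm with the trigger at rest (60 at its leaning top), 30 mm fully squeezed; clear above and on both outer sides.
- trigger (a joint): trigger angle, rad: 0 at rest, 0.40 fully squeezed. A spring brings it back (2 to 4 N at trigger_front; with the pad half in, some 10 N hold it). Squeezing, a pawl pushes the bar forward about 34 mm per rad (a full stroke some 9 to 13 mm); on the way back it slips over the teeth (4 mm pitch) while a second pawl keeps the bar from going back more than a tooth.
- bar (a joint): how far the ratchet bar has advanced towards the fixed jaw, m, 0 to 0.058; it starts between 0 and 0.014. With the module home against the fixed jaw the pad meets it at 0.040. It only goes forward, and only by the trigger.
- pad (a joint): how far the pad is pushed in on its spring, m: 0 free, 0.014 bottomed out; 1.2 N per mm. About half way is right: 4 to 10 mm.
- sealant_tube: black and white sealant tube lying, 47 x 166 x 31 mm, bystander, loose
- brush_small: small brush lying, 18 x 155 x 10 mm, bystander, loose
- projector_3: white projector lamp unit standing, 77 x 79 x 74 mm, bystander, loose
- halo_ring_3: white trim ring lying, 85 x 94 x 9 mm, bystander, loose
- primer_bottle: small brown dropper bottle standing, 33 mm thick, 102 mm high, bystander, loose
- bulb_1: halogen bulb standing on its collar, 32 x 32 x 46 mm, bystander, loose
- bulb_2: halogen bulb standing on its collar, 32 x 32 x 46 mm, bystander, loose
- marker: green and white marker pen lying, 17 x 135 x 16 mm, bystander, loose

How it is judged:
On the way, in this order (a step that is already met when the one before it is completed fails the run):
1. the module stands upright on its plain end on the clamp board between pad and fixed jaw, broad faces to them, let go (angle between module's own y axis and vertical below 0.15 rad and z of module in the frame of bed between 0.034 and 0.044 m and angle between the z axis of module and the y axis of clamp, either way round below 0.25 rad and horizontal distance between module and bed below 0.045 m and contact force between module and the fingers below 0.3 N), for 0.3 s.
2. the pad, advanced with the trigger, presses the module against the fixed jaw (contact force between pad and module above 2 N and contact force between fixed_jaw and module above 1.5 N), for 0.1 s.
At the end, for the whole second after the job is handed in: Module upright (3.4 degrees, connector up) on the clamp board, within 16 mm of the pads' middle, pressed flat between pad and fixed jaw, pad spring in 4 to 10 mm, at rest; fingers hold the trigger squeezed (over 0.02 rad and 1.5 N) and do not touch the module (value of joint pad between 0.004 and 0.01 m and contact force between pad and module above 4 N and contact force between fixed_jaw and module above 3 N and angle between module's own y axis and vertical below 0.06 rad and angle between the z axis of module and the y axis of clamp, either way round below 0.06 rad and x of module in the frame of bed between -0.016 and 0.016 m and z of module in the frame of bed below 0.042 m and contact force between module and the fingers below 0.3 N and value of joint trigger above 0.02 rad and contact force between the fingers and trigger above 1.5 N and linear speed of module below 0.01 m/s); the arm keeps its last pose, push and grip.
It fails at once if the pad's spring was bottomed out (value of joint pad above 0.0125 m).
It fails at once if the bar or pad was pushed by hand instead of by the trigger (contact force between any of the arm, the fingers and bar above 3 N).
It fails at once if a bystander was disturbed (distance of any of sealant_tube, brush_small, projector_3, halo_ring_3, primer_bottle, bulb_1, bulb_2, marker from where it was at the start of the episode above 0.03 m).
It also fails if it takes over 72 s, if anything falls off the work surface, if the arm or the gripper's body presses on something with over 40 N, if the wrist force passes 120 N, or if a joint passes its speed limit or range.

## Working session

There is one attempt and no reset: what is moved stays moved. The work goes in short steps, Python scripts to look and compute and a tool call to move; the robot and the scene stay as the last step left them, time stands still between calls to the robot, and variables do not carry over. Pictures are saved under pics/ and viewed, at most 13 in all, crops included, and the job is handed in when it is done.

Besides the shell and the picture viewer there is one more tool, called as name([rows], argument=value, ...), one row to a line, values as JSON. step_arm: Moves the arm, as the interface text tells. Its arguments: {"type":"object","properties":{"targets":{"type":"array"},"squeeze":{"type":"number"}},"required":["targets"]}

```bash
mkdir -p pics; cat > h.py <<'E'
import numpy as np, cv2
from scipy.spatial.transform import Rotation as R
from bench import env
np.set_printoptions(precision=4,suppress=True)
def cal(c):
    k=env.get_calibration(c); a=np.array(k["attitude"],float)
    Rm=a if a.shape==(3,3) else R.from_quat(a,scalar_first=True).as_matrix()
    return np.array(k["mtx"]),np.array(k["xyz"]),Rm
def ray(c,px):
    K,t,Rm=cal(c); d=Rm@np.linalg.inv(K)@np.array([px[0],px[1],1.]); return t,d/np.linalg.norm(d)
def onz(c,px,z):
    t,d=ray(c,px); return t+d*(z-t[2])/d[2]
def proj(c,P):
    K,t,Rm=cal(c); q=(Rm.T@(np.atleast_2d(P)-t).T); p=K@q; return (p[:2]/p[2]).T
def tri(a,b):
    A=[];B=[]
    for c,px in (("top",a),("side",b)):
        t,d=ray(c,px); M=np.eye(3)-np.outer(d,d); A.append(M);B.append(M@t)
    return np.linalg.solve(sum(A),sum(B))
def save(c,n):
    im=env.read_camera(c); cv2.imwrite(f"pics/{n}.png",im[:,:,::-1]); return im
E
python3 - <<'E'
from h import *
print(env.get_calibration("top"),env.get_calibration("side"))
a=save("top","t0");b=save("side","s0")
cv2.imwrite("pics/both0.png",np.vstack([a,b])[:,:,::-1][:, :])
for th in ["module","clamp","fixed_jaw","bed","pad_face","trigger_front","grip_back"]:
    for c in("top","side"):
        print(th,c,[(np.array(r["pixel"]).round(1).tolist(),round(r["p"],2)) for r in env.place_of(th,c)][:3])
print(env.sense())
E
```

```text
{'mtx': array([[346.8205,   0.    , 248.3601],
       [  0.    , 346.8205, 187.8896],
       [  0.    ,   0.    ,   1.    ]]), 'xyz': array([ 0.4475, -0.0632,  1.3374]), 'attitude': array([ 0.0385, -0.6983,  0.7142, -0.0286])} {'mtx': array([[417.7253,   0.    , 256.3507],
       [  0.    , 417.7253, 197.5271],
       [  0.    ,   0.    ,   1.    ]]), 'xyz': array([0.2531, 1.0985, 0.633 ]), 'attitude': array([ 0.0786, -0.1062,  0.8282, -0.5447])}
module top [([305.7, 174.4], 0.73), ([327.5, 218.4], 0.57)]
module side [([307.8, 201.5], 0.56)]
clamp top [([210.9, 215.2], 0.74), ([217.4, 210.2], 0.32)]
clamp side [([272.3, 261.2], 0.9)]
fixed_jaw top []
fixed_jaw side [([270.1, 255.0], 0.6)]
bed top [([187.7, 213.7], 0.81), ([212.6, 216.8], 0.74)]
bed side [([269.6, 272.5], 0.66), ([247.2, 341.8], 0.31), ([229.9, 233.8], 0.29)]
pad_face top [([230.3, 208.5], 0.51), ([201.2, 213.2], 0.36)]
pad_face side [([320.2, 191.3], 0.6), ([274.0, 211.2], 0.45), ([268.5, 254.7], 0.43)]
trigger_front top [([221.8, 211.4], 0.41)]
trigger_front side [([276.0, 211.5], 0.5)]
grip_back top [([229.8, 208.2], 0.74), ([238.6, 166.7], 0.43)]
grip_back side [([277.6, 198.2], 0.6), ([228.0, 236.8], 0.2)]
{'time': 0.8, 'joint_positions': array([-1.128 ,  0.3196,  1.5645, -0.    ,  1.2574, -0.02  ]), 'dq': array([-0.0007,  0.0015,  0.0002,  0.0005, -0.0005, -0.0001]), 'tau': array([ -0.0016, -41.2305, -23.2223,   0.0729,   0.0374,   0.    ]), 'tool_pos': array([ 0.2567, -0.5145,  0.214 ]), 'orientation': array([0.    , 0.9733, 0.2293, 0.    ]), 'force': array([ 0.2806, -0.7895, -0.2247]), 'ft_torque': array([0.0014, 0.0202, 0.062 ]), 'finger_force': 0.0, 'width': 0.09099090734166278}
```

```bash
python3 - <<'E'
import cv2,numpy as np
a=cv2.imread("pics/t0.png");b=cv2.imread("pics/s0.png")
A=cv2.resize(a[120:270,130:330],None,fx=4,fy=4,interpolation=cv2.INTER_CUBIC)
cv2.imwrite("pics/tc0.png",A)
B=cv2.resize(b[150:350,150:400],None,fx=3,fy=3,interpolation=cv2.INTER_CUBIC)
cv2.imwrite("pics/sc0.png",B)
E
```

```text
(no output)
```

View pics/t0.png

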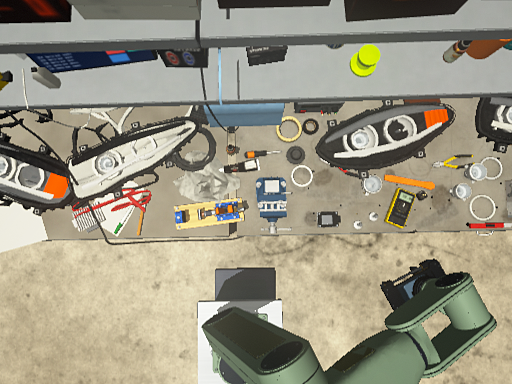

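View pics/tc0.png

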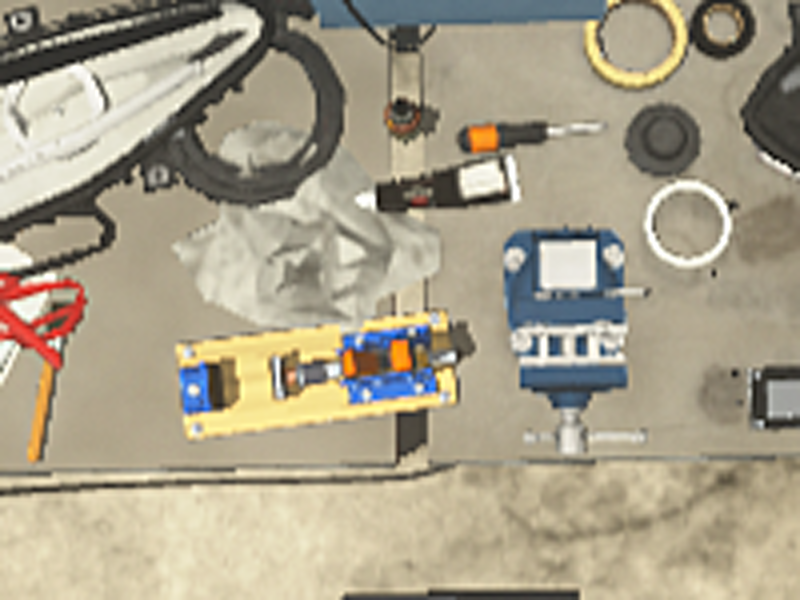

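View pics/sc0.png

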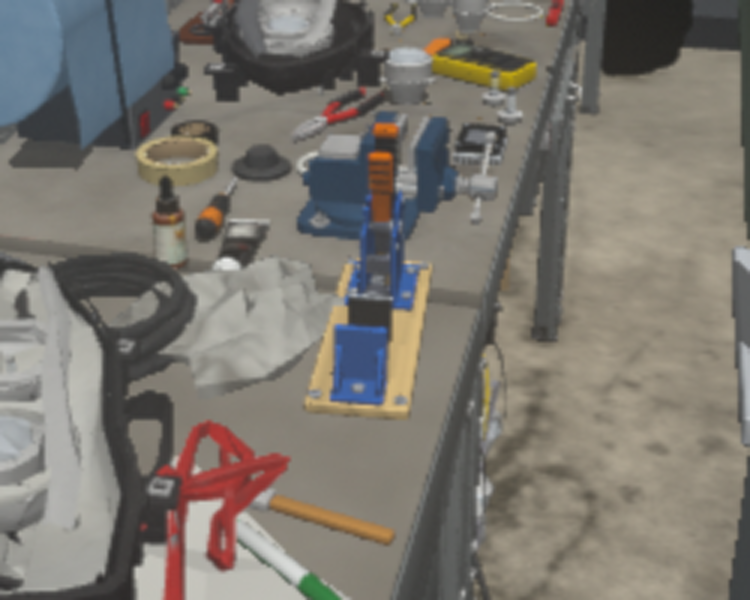

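The top picture shows the clamp at about (210,213), with the jaw at the left and the head at the right, and the module at about (327,218). The side picture shows the clamp's jaw end nearest at about (270,270), a vise behind it, and the module at about (310,200). Next I measure both poses.

```bash
python3 - <<'E'
from h import *
from scipy.optimize import least_squares
a=cv2.imread("pics/t0.png");b=cv2.imread("pics/s0.png")
cr=np.array([[178,345],[440,312],[458,403],[190,438]])/4+[130,120]
crs=np.array([[305,407],[410,413]])/3+[150,150]
top=np.array([onz("top",p,.012)[:2] for p in cr]);print(top, [onz("side",p,.012)[:2] for p in crs])
# corners order: y=-127 far(+x world), y=135 far, y=135 near, y=-127 near ; clamp x sign from y axis ~ -Y => clamp x = y x z
loc=np.array([[-45,-127],[-45,135],[45,135],[45,-127]])/1000
def T(p,l): c,s=np.cos(p[2]),np.sin(p[2]); return l@np.array([[c,s],[-s,c]])+p[:2]
r=min((least_squares(lambda p:(T(p,sg*1*loc if 0 else loc*[sg,1])-top).ravel(),[.35,.1,-np.pi/2]) for sg in(1,-1)),key=lambda r:r.cost)
print("clamp",r.x,r.fun.reshape(-1,2)*1000)
for th in ["module","clamp"]:
  for c in("top","side"):
    for q in env.regions_of(th,c)[:2]:
      m=q["region"];cnt=max(cv2.findContours(m.astype(np.uint8),0,2)[0],key=cv2.contourArea)
      print(th,c,q["p"],q["pixel"],m.sum(),cv2.minAreaRect(cnt))
A=cv2.resize(a[195:240,300:350],None,fx=10,fy=10,interpolation=cv2.INTER_CUBIC)
B=cv2.resize(b[180:215,290:330],None,fx=10,fy=10,interpolation=cv2.INTER_CUBIC)
B=cv2.copyMakeBorder(B,0,A.shape[0]-B.shape[0],0,800-500-B.shape[1] if B.shape[1]<300 else 0,cv2.BORDER_CONSTANT)
A=cv2.resize(A,(400,360));B=cv2.resize(B[:350],(400,350));B=cv2.copyMakeBorder(B,0,10,0,0,cv2.BORDER_CONSTANT)
cv2.imwrite("pics/m0.png",np.hstack([A,B]))
E
```

```text
[[ 0.5098  0.2383]
 [ 0.5357 -0.0134]
 [ 0.4486 -0.0288]
 [ 0.4211  0.227 ]] [array([0.5041, 0.2521]), array([0.4167, 0.2391])]
clamp [ 0.4784  0.1098 -3.0316] [[-0.6474  2.6182]
 [ 2.174  -6.1136]
 [-0.1787 -0.5586]
 [-1.3479  4.0539]]
module top 0.62 [329.2, 214.5] 329 ((328.5, 218.0), (16.0, 23.0), 90.0)
module side 0.62 [309.6, 198.3] 214 ((310.0296936035156, 197.70297241210938), (17.71166229248047, 13.532506942749023), 5.7105937004089355)
module side 0.42 [320.8, 186.2] 44 ((319.5, 185.0), (10.0, 5.0), 90.0)
clamp top 0.74 [209.2, 213.7] 1610 ((209.20726013183594, 212.75555419921875), (23.712181091308594, 70.48985290527344), 82.56858825683594)
clamp top 0.46 [329.4, 216.1] 294 ((328.0, 218.0), (14.0, 22.0), 90.0)
clamp side 0.68 [276.5, 259.0] 2252 ((279.57574462890625, 242.17849731445312), (34.91310501098633, 99.93437194824219), 14.184294700622559)
clamp side 0.63 [287.6, 174.3] 248 ((285.0, 175.0), (18.0, 16.0), 90.0)
```

View pics/m0.png

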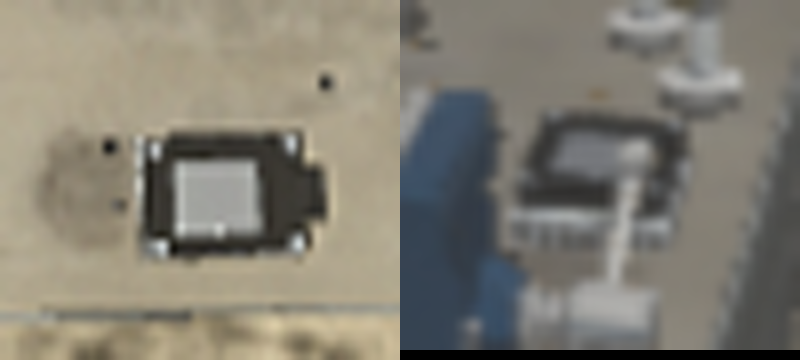

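```bash
cat >> h.py <<'E'
def pts(pose,L):
    x,y,th=pose; L=np.atleast_2d(L).astype(float); c,s=np.cos(th),np.sin(th)
    return np.c_[x+c*L[:,0]-s*L[:,1], y+s*L[:,0]+c*L[:,1], L[:,2]]
def boxp(x0,x1,y0,y1,z0,z1): return np.array([[x,y,z] for x in(x0,x1) for y in(y0,y1) for z in(z0,z1)])/1000
def hull(c,P,k=1,off=(0,0)): return cv2.convexHull((((proj(c,P)+.5-np.array(off))*k)).astype(np.float32))
E
cat > fit.py <<'E'
from h import *
from scipy.optimize import minimize
t=cv2.imread("pics/t0.png");s=cv2.imread("pics/s0.png")
def soft(c,P,K=8):  # antialiased mask
    m=np.zeros((384*4,512*4),np.uint8); cv2.fillConvexPoly(m,(hull(c,P,4*16)).astype(np.int32),255,cv2.LINE_AA,4)
    return cv2.resize(m,(512,384),interpolation=cv2.INTER_AREA)/255.
# clamp: plywood colour
def ply(im):
    h=cv2.cvtColor(im,cv2.COLOR_BGR2HSV); return ((h[...,0]>12)&(h[...,0]<28)&(h[...,1]>75)&(h[...,2]>110))
def cm(im,x0,x1,y0,y1):
    m=np.zeros(im.shape[:2],bool); m[y0:y1,x0:x1]=ply(im)[y0:y1,x0:x1]
    n,l,st,_=cv2.connectedComponentsWithStats(m.astype(np.uint8)); keep=np.isin(l,[i for i in range(1,n) if st[i,4]>6]); return keep
mt=cm(t,170,250,190,235); pt=np.argwhere(mt)[:,::-1].astype(np.int32); ht=cv2.convexHull(pt)
T=np.zeros((384,512));cv2.fillConvexPoly(T,ht,1)
board=boxp(-45,45,-127,135,0,12)
f=lambda p:np.sum(abs(soft("top",pts(p,board))-T))
best=min((minimize(f,p0,method="Nelder-Mead",options=dict(initial_simplex=[p0,np.add(p0,[.006,0,0]),np.add(p0,[0,.006,0]),np.add(p0,[0,0,.04])])) for p0 in ([.478,.106,-np.pi+.1+np.pi/2-np.pi/2+np.pi],[.478,.106,-3.03],[.47,.11,-2.98])),key=lambda r:r.fun)
print("clamp",best.x,best.fun,T.sum())
# side: board end
E
python3 - <<'E'
import sys; sys.path.insert(0,'.')
from fit import *
C=best.x
# module: darkness/silhouette vs bench
roi=t[195:240,300:350].astype(float); 
pm=None
g=cv2.cvtColor(t,cv2.COLOR_BGR2LAB).astype(float); bg=np.median(g[205:232,318:345][:, :].reshape(-1,3),0)
bgp=np.median(np.r_[g[205:209,315:340].reshape(-1,3)],0); d=np.linalg.norm(g-bgp,axis=2)
M=np.zeros((384,512));M[209:230,314:345]=np.clip(d[209:230,314:345]/60,0,1)
M[209:230,314:316]=0
k=(M>.35).astype(np.uint8); n,l,st,_=cv2.connectedComponentsWithStats(k); i=1+st[1:,4].argmax(); k=(l==i).astype(np.uint8); cs=cv2.findContours(k,0,2)[0]; F=np.zeros((384,512));cv2.drawContours(F,cs,-1,1,-1)
mb=boxp(-29,29,-38,38,0,24); con=boxp(-13,13,38,48,5.5,18.5)
fm=lambda p:np.sum(abs(np.maximum(soft("top",pts(p,mb)),soft("top",pts(p,con)))-F))
c0=onz("top",(328.4,219.1),.024); p0=np.array([c0[0],c0[1],np.pi])
r=min((minimize(fm,q,method="Nelder-Mead",options=dict(initial_simplex=[q,q+[.005,0,0],q+[0,.005,0],q+[0,0,.06]])) for q in (p0,p0+[0,0,.1],p0-[0,0,.1])),key=lambda r:r.fun)
print("module",r.x,r.fun,F.sum(),c0)
Mo=r.x
def draw(im,c,off,size,k,items):
    A=cv2.resize(im[off[1]:off[1]+size[1],off[0]:off[0]+size[0]],None,fx=k,fy=k,interpolation=cv2.INTER_CUBIC)
    for pose,B,col in items:
        cv2.polylines(A,[hull(c,pts(pose,B),k,off).astype(np.int32)],True,col,1)
    return A
it=[(C,board,(0,0,255)),(C,boxp(-23,23,-125,-85,12,68),(0,255,0)),(C,boxp(-17,17,33,117,100,108),(255,0,255)),(C,boxp(-11,11,90,104,150,177),(255,255,0))]
im=[(Mo,mb,(0,0,255)),(Mo,con,(0,255,0))]
a=draw(t,"top",(168,188),(84,50),5,it);b=draw(t,"top",(305,200),(45,38),8,im)
c=draw(s,"side",(245,185),(60,110),4,it+im);d=draw(s,"side",(290,178),(40,40),8,im)
H=np.zeros((600,800,3),np.uint8);H[:250,:420]=a;H[260:564,:360]=b;H[:440,430:670]=c;H[280:600,480:800]=d
H[:440,430:670]=c;H[280:600,670:800]=d[:,60:190]
cv2.imwrite("pics/ov.png",H)
E
```

```text
clamp [ 0.4813  0.1124 -3.0268] 98.03529411764706 1730.0
module [ 0.4506 -0.3424  3.1202] 27.16862745098039 360.0 [ 0.4479 -0.3447  0.024 ]
```

View pics/ov.png

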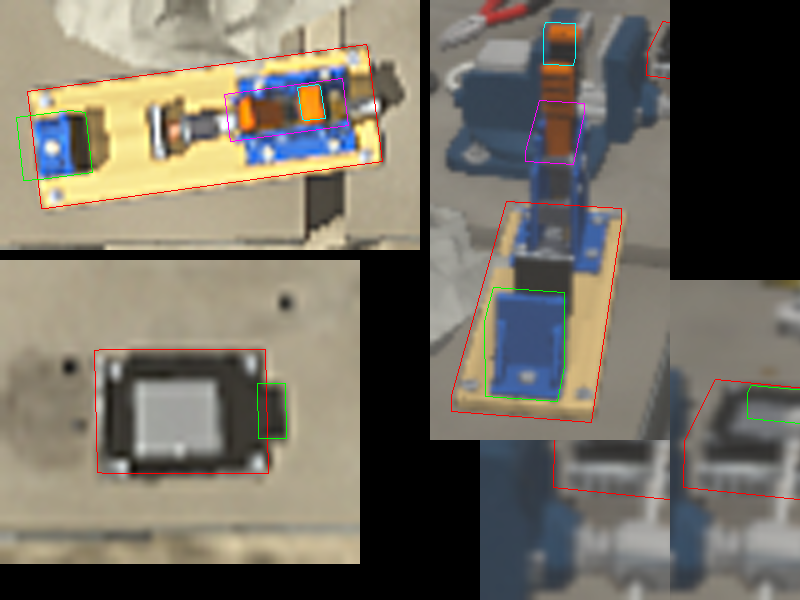

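The overlay matches the board in the top view. In the side view it sits about 3 mm too far in +x, so I split the difference. The connector points to world -Y, away from the clamp. Plan: grasp across the 58 mm width with the tool tilted 45° towards the clamp, turn it -90° about tool y, and set the module down from above the jaw side.

```bash
cat >> h.py <<'E'
C=np.array([.4797,.1124,-3.0268]); MO=np.array([.4503,-.3430,3.120])
def toolR(ydir_yaw,tilt):  # tool y horizontal at yaw; tool down then turned by tilt (deg) about tool y
    y=np.array([np.cos(ydir_yaw),np.sin(ydir_yaw),0]); z=np.array([0,0,-1.]); 
    return R.from_matrix(np.c_[np.cross(y,z),y,z])*R.from_rotvec([0,np.radians(tilt),0])
def plan(P0,R0,P1,R1,n,g):
    P0=np.array(P0);P1=np.array(P1); w=(R0.inv()*R1).as_rotvec(); rows=[]
    for i in range(n):
        Ri=R0*R.from_rotvec(w*i/n)
        rows.append([g,(Ri.inv().apply(P1-P0)/n*100).round(2).tolist(),np.degrees(w/n).round(2).tolist()])
    for i in range(0,n,5): print(str(rows[i:i+5]).replace(" ",""))
    return P1,R1
def now():
    s=env.sense(); return s["tool_pos"],R.from_quat(s["orientation"],scalar_first=True)
def st():
    s=env.sense(); r=R.from_quat(s["orientation"],scalar_first=True).as_matrix()
    print(round(s["time"],2),s["tool_pos"],"y",r[:,1],"z",r[:,2],"F",s["force"],s["width"],s["finger_force"])
E
python3 - <<'E'
from h import *
for p in [(358,225),(373,217),(372,183)]: print(onz("top",p,.03))
P,Q=now(); Rg=toolR(MO[2]-np.pi,45)
P1=np.array([.4503,-.345,.15])
P,Q=plan(P,Q,P1,Rg,10,9.1)
print(); plan(P,Q,[.4503,-.345,.0145],Q,4,9.1)
E
```

```text
[ 0.4236 -0.4525  0.03  ]
[ 0.4521 -0.5098  0.03  ]
[ 0.5798 -0.5132  0.03  ]
[[9.1,[2.49,-0.65,0.64],[2.44,4.04,-5.89]],[9.1,[2.49,-0.36,0.84],[2.44,4.04,-5.89]],[9.1,[2.45,-0.07,1.02],[2.44,4.04,-5.89]],[9.1,[2.36,0.22,1.19],[2.44,4.04,-5.89]],[9.1,[2.23,0.51,1.33],[2.44,4.04,-5.89]]]
[[9.1,[2.07,0.79,1.46],[2.44,4.04,-5.89]],[9.1,[1.87,1.06,1.56],[2.44,4.04,-5.89]],[9.1,[1.63,1.31,1.63],[2.44,4.04,-5.89]],[9.1,[1.37,1.53,1.68],[2.44,4.04,-5.89]],[9.1,[1.08,1.73,1.69],[2.44,4.04,-5.89]]]

[[9.1,[-2.4,0.0,2.4],[0.0,0.0,0.0]],[9.1,[-2.4,0.0,2.4],[0.0,0.0,0.0]],[9.1,[-2.4,0.0,2.4],[0.0,0.0,0.0]],[9.1,[-2.4,0.0,2.4],[0.0,0.0,0.0]]]
```

step_arm([
  [9.1,[2.49,-0.65,0.64],[2.44,4.04,-5.89]],
  [9.1,[2.49,-0.36,0.84],[2.44,4.04,-5.89]],
  [9.1,[2.45,-0.07,1.02],[2.44,4.04,-5.89]],
  [9.1,[2.36,0.22,1.19],[2.44,4.04,-5.89]],
  [9.1,[2.23,0.51,1.33],[2.44,4.04,-5.89]],
])

```text
time: 1.5
tool_pos: [0.3541, -0.4295, 0.1821]
orientation: [-0.142, 0.862, 0.464, 0.146]
force: [-0.3, -0.1, -0.9]
width: 0.091
finger_force: 0.0
```

step_arm([
  [9.1,[2.07,0.79,1.46],[2.44,4.04,-5.89]],
  [9.1,[1.87,1.06,1.56],[2.44,4.04,-5.89]],
  [9.1,[1.63,1.31,1.63],[2.44,4.04,-5.89]],
  [9.1,[1.37,1.53,1.68],[2.44,4.04,-5.89]],
  [9.1,[1.08,1.73,1.69],[2.44,4.04,-5.89]],
])

```text
time: 2.0
tool_pos: [0.4508, -0.3448, 0.1497]
orientation: [-0.268, 0.659, 0.647, 0.274]
force: [0.6, -0.0, 0.0]
width: 0.0909
finger_force: 0.0
```

step_arm([
  [9.1,[0,0,0],[0,0,0]],
  [9.1,[0,0,0],[0,0,0]],
])

```text
time: 2.2
tool_pos: [0.4503, -0.3449, 0.1492]
orientation: [-0.268, 0.66, 0.646, 0.273]
force: [-0.5, 0.8, -0.6]
width: 0.0914
finger_force: 0.0
```

```bash
python3 - <<'E'
from h import *
st(); print(env.sense()["joint_positions"])
P,Q=now(); Rg=toolR(MO[2]-np.pi,45)
plan(P,Q,[.4503,-.341,.015],Rg,5,9.1)
E
```

```text
2.2 [ 0.4503 -0.3449  0.1492] y [ 0.9998 -0.0212 -0.0017] z [ 0.0138  0.707  -0.7071] F [-0.5025  0.7652 -0.6226] 0.09135788897886474 0.0
[-0.9331  0.6831  1.3617  0.4542  1.7471 -0.9836]
[[9.1,[-1.84,0.0,1.95],[-0.02,-0.0,-0.01]],[9.1,[-1.84,0.0,1.95],[-0.02,-0.0,-0.01]],[9.1,[-1.84,0.0,1.95],[-0.02,-0.0,-0.01]],[9.1,[-1.84,0.0,1.95],[-0.02,-0.0,-0.01]],[9.1,[-1.84,-0.0,1.95],[-0.02,-0.0,-0.01]]]
```

step_arm([
  [9.1,[-1.84,0,1.95],[0,0,0]],
  [9.1,[-1.84,0,1.95],[0,0,0]],
  [9.1,[-1.84,0,1.95],[0,0,0]],
  [9.1,[-1.84,0,1.95],[0,0,0]],
  [9.1,[-1.84,0,1.95],[0,0,0]],
])

```text
time: 2.7
tool_pos: [0.4497, -0.3423, 0.0163]
orientation: [-0.266, 0.661, 0.646, 0.273]
force: [0.2, -0.3, -0.5]
width: 0.0912
finger_force: 0.0
```

step_arm([
  [9.1,[0,0,0],[0,0,0]],
])

```text
time: 2.8
tool_pos: [0.4486, -0.3407, 0.0145]
orientation: [-0.269, 0.661, 0.645, 0.273]
force: [-0.5, 0.0, -0.0]
width: 0.0913
finger_force: 0.0
```

step_arm([
  [5.4,[0,0,0],[0,0,0]],
  [5.4,[0,0,0],[0,0,0]],
  [5.4,[0,0,0],[0,0,0]],
  [5.4,[0,0,0],[0,0,0]],
  [5.4,[0,0,0],[0,0,0]],
], squeeze=25)

```text
time: 3.3
tool_pos: [0.4502, -0.3412, 0.017]
orientation: [-0.268, 0.66, 0.647, 0.273]
force: [-2.1, -0.1, 3.7]
width: 0.058
finger_force: 24.8
```

```bash
python3 - <<'E'
from h import *
st()
a=save("top","t1");b=save("side","s1")
A=cv2.resize(a[185:245,290:370],(400,300),interpolation=cv2.INTER_CUBIC);B=cv2.resize(b[150:230,270:350],(400,400),interpolation=cv2.INTER_CUBIC)
H=np.zeros((400,800,3),np.uint8);H[:300,:400]=A;H[:,400:]=B
cv2.imwrite("pics/g1.png",H[:,:,::-1])
E
```

```text
3.3 [ 0.4502 -0.3412  0.017 ] y [ 0.9998 -0.0209  0.0003] z [ 0.015   0.7067 -0.7074] F [-2.1266 -0.098   3.726 ] 0.05798753017790895 24.82796162366867
```

View pics/g1.png

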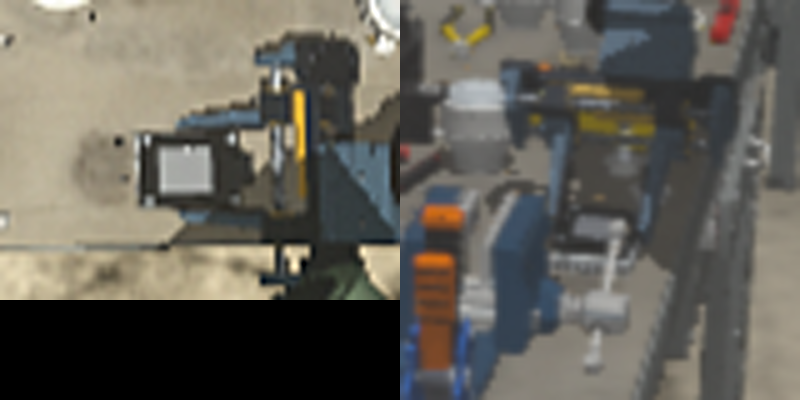

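step_arm([
  [5.2,[0,0,0],[0,0,0]],
  [5.2,[0,0,0],[0,0,0]],
  [5.2,[1.5,0,-1.5],[0,0,0]],
  [5.2,[2.5,0,-2.5],[0,0,0]],
  [5.2,[2.5,0,-2.5],[0,0,0]],
], squeeze=40)

```text
time: 3.9
tool_pos: [0.4504, -0.3409, 0.1076]
orientation: [-0.268, 0.66, 0.646, 0.273]
force: [-0.5, -1.1, -1.8]
width: 0.0578
finger_force: 39.7
```

```bash
python3 - <<'E'
from h import *
st()
P,Q=now()
yv=Q.as_matrix()[:,1]; Rm0=R.from_euler("z",np.arctan2(-yv[1],-yv[0])); Rm1=R.from_euler("z",C[2])*R.from_euler("x",90,degrees=True)
Qt=Rm1*Rm0.inv()*Q; print(Qt.as_matrix())
m=R.from_rotvec((Q.inv()*Qt).as_rotvec()/2); Qh=Q*m
P,Q=plan(P,Q,[.43,-.10,.33],Qh,8,5.2)
tgt=pts(C,[[0,-.066,.16]])[0]; print("tgt",tgt)
plan(P,Q,tgt,Qt,8,5.2)
E
```

```text
3.9 [ 0.4504 -0.3409  0.1076] y [ 0.9998 -0.0218 -0.0012] z [ 0.0145  0.7073 -0.7068] F [-0.4943 -1.0972 -1.8315] 0.05778338654863179 39.69887852668762
[[-0.0802  0.9936  0.0801]
 [ 0.7029  0.1133 -0.7022]
 [-0.7068 -0.     -0.7074]]
[[5.2,[4.09,-0.32,0.16],[-0.0,-5.62,-0.54]],[5.2,[4.09,-0.28,-0.24],[-0.0,-5.62,-0.54]],[5.2,[4.05,-0.25,-0.64],[-0.0,-5.62,-0.54]],[5.2,[3.97,-0.21,-1.03],[-0.0,-5.62,-0.54]],[5.2,[3.85,-0.17,-1.42],[-0.0,-5.62,-0.54]]]
[[5.2,[3.69,-0.14,-1.79],[-0.0,-5.62,-0.54]],[5.2,[3.5,-0.1,-2.14],[-0.0,-5.62,-0.54]],[5.2,[3.28,-0.07,-2.47],[-0.0,-5.62,-0.54]]]
tgt [0.4721 0.178  0.16  ]
[[5.2,[3.45,0.63,2.14],[-0.0,-5.62,-0.54]],[5.2,[3.63,0.66,1.8],[-0.0,-5.62,-0.54]],[5.2,[3.79,0.69,1.43],[-0.0,-5.62,-0.54]],[5.2,[3.9,0.73,1.06],[-0.0,-5.62,-0.54]],[5.2,[3.98,0.77,0.67],[-0.0,-5.62,-0.54]]]
[[5.2,[4.02,0.8,0.28],[-0.0,-5.62,-0.54]],[5.2,[4.02,0.84,-0.12],[-0.0,-5.62,-0.54]],[5.2,[3.98,0.88,-0.51],[-0.0,-5.62,-0.54]]]
```

step_arm([
  [5.2,[4.09,-0.32,0.16],[0,-5.62,-0.54]],
  [5.2,[4.09,-0.28,-0.24],[0,-5.62,-0.54]],
  [5.2,[4.05,-0.25,-0.64],[0,-5.62,-0.54]],
  [5.2,[3.97,-0.21,-1.03],[0,-5.62,-0.54]],
  [5.2,[3.85,-0.17,-1.42],[0,-5.62,-0.54]],
])

```text
time: 4.4
tool_pos: [0.4372, -0.1893, 0.2477]
orientation: [-0.094, 0.692, 0.707, 0.11]
force: [1.2, 0.1, -0.7]
width: 0.0579
finger_force: 39.7
```

step_arm([
  [5.2,[3.69,-0.14,-1.79],[0,-5.62,-0.54]],
  [5.2,[3.5,-0.1,-2.14],[0,-5.62,-0.54]],
  [5.2,[3.28,-0.07,-2.47],[0,-5.62,-0.54]],
  [5.2,[0,0,0],[0,0,0]],
])

```text
time: 4.8
tool_pos: [0.4307, -0.0939, 0.3345]
orientation: [0.013, 0.686, 0.727, 0.013]
force: [0.8, -0.7, -1.9]
width: 0.0579
finger_force: 39.7
```

```bash
python3 - <<'E'
from h import *
st()
P,Q=now(); Qt=toolR(np.arctan2(.1133,.9936),-45); print(Qt.as_matrix())
plan(P,Q,[.4721,.178,.26],Qt,8,5.2)
E
```

```text
4.8 [ 0.4307 -0.0939  0.3345] y [0.9977 0.0572 0.0376] z [ 0.0376  0.0007 -0.9993] F [ 0.8232 -0.7452 -1.9309] 0.05794467225807948 39.70699489116669
[[-0.0801  0.9936  0.0801]
 [ 0.7026  0.1133 -0.7026]
 [-0.7071 -0.     -0.7071]]
[[5.2,[3.37,0.68,0.95],[0.1,-5.6,-0.49]],[5.2,[3.44,0.71,0.62],[0.1,-5.6,-0.49]],[5.2,[3.47,0.74,0.28],[0.1,-5.6,-0.49]],[5.2,[3.48,0.77,-0.06],[0.1,-5.6,-0.49]],[5.2,[3.45,0.79,-0.4],[0.1,-5.6,-0.49]]]
[[5.2,[3.39,0.82,-0.74],[0.1,-5.6,-0.49]],[5.2,[3.29,0.85,-1.07],[0.1,-5.6,-0.49]],[5.2,[3.16,0.88,-1.38],[0.1,-5.6,-0.49]]]
```

step_arm([
  [5.2,[3.37,0.68,0.95],[0.1,-5.6,-0.49]],
  [5.2,[3.44,0.71,0.62],[0.1,-5.6,-0.49]],
  [5.2,[3.47,0.74,0.28],[0.1,-5.6,-0.49]],
  [5.2,[3.48,0.77,-0.06],[0.1,-5.6,-0.49]],
  [5.2,[3.45,0.79,-0.4],[0.1,-5.6,-0.49]],
])

```text
time: 5.3
tool_pos: [0.4568, 0.0711, 0.2825]
orientation: [0.183, 0.656, 0.714, -0.161]
force: [0.5, -0.1, -2.3]
width: 0.0577
finger_force: 39.7
```

step_arm([
  [5.2,[3.39,0.82,-0.74],[0.1,-5.6,-0.49]],
  [5.2,[3.29,0.85,-1.07],[0.1,-5.6,-0.49]],
  [5.2,[3.16,0.88,-1.38],[0.1,-5.6,-0.49]],
  [5.2,[0,0,0],[0,0,0]],
  [5.2,[0,0,0],[0,0,0]],
])

```text
time: 5.8
tool_pos: [0.4732, 0.1724, 0.2528]
orientation: [0.28, 0.616, 0.688, -0.261]
force: [-0.1, -1.1, -2.7]
width: 0.0578
finger_force: 39.7
```

```bash
python3 - <<'E'
from h import *
st();print(env.sense()["joint_positions"])
P,Q=now(); Qt=toolR(np.arctan2(.1133,.9936),-45)
plan(P,Q,[.4721,.178,.115],Qt,5,5.2)
E
```

```text
5.8 [0.4732 0.1724 0.2528] y [ 0.9944  0.1043 -0.0148] z [ 0.0633 -0.7038 -0.7076] F [-0.0719 -1.1483 -2.7405] 0.05775485483755292 39.72225308418274
[ 0.7162  0.414   1.5735 -0.6125  1.6634  0.7109]
[[5.2,[2.03,0.03,1.87],[-0.19,-0.01,0.05]],[5.2,[2.03,0.02,1.87],[-0.19,-0.01,0.05]],[5.2,[2.03,0.01,1.87],[-0.19,-0.01,0.05]],[5.2,[2.03,0.01,1.87],[-0.19,-0.01,0.05]],[5.2,[2.03,-0.0,1.87],[-0.19,-0.01,0.05]]]
```

step_arm([
  [5.2,[2.03,0.03,1.87],[-0.19,0,0.05]],
  [5.2,[2.03,0.02,1.87],[-0.19,0,0.05]],
  [5.2,[2.03,0.01,1.87],[-0.19,0,0.05]],
  [5.2,[2.03,0.01,1.87],[-0.19,0,0.05]],
  [5.2,[2.03,0,1.87],[-0.19,0,0.05]],
])

```text
time: 6.3
tool_pos: [0.4731, 0.1759, 0.1176]
orientation: [0.285, 0.618, 0.688, -0.252]
force: [0.7, 0.4, -2.2]
width: 0.058
finger_force: 39.7
```

step_arm([
  [5.2,[0,0,0],[0,0,0]],
  [5.2,[0,0,0],[0,0,0]],
])

```text
time: 6.5
tool_pos: [0.4733, 0.1763, 0.1188]
orientation: [0.286, 0.618, 0.688, -0.253]
force: [0.6, 0.9, -1.8]
width: 0.0579
finger_force: 39.7
```

```bash
python3 - <<'E'
from h import *
st()
P,Q=now(); Qt=toolR(np.arctan2(.1133,.9936),-45); print("err deg",np.degrees((Q.inv()*Qt).as_rotvec()))
a=save("top","t2");b=save("side","s2")
# expected module box: TCP at module (0,-.0018,.017)
Rm=R.from_euler("z",C[2])*R.from_euler("x",90,degrees=True)
o=P-Rm.apply([0,-.0018,.017]); V=lambda B:Rm.apply(B)+o
print("origin",o)
A=cv2.resize(a[180:240,165:265],(500,300),interpolation=cv2.INTER_CUBIC);B=cv2.resize(b[170:290,225:325],(500,600),interpolation=cv2.INTER_CUBIC)
for im,c,k,off in((A,"top",5,(165,180)),(B,"side",5,(225,170))):
    for bx in (boxp(-29,29,-38,38,0,24),):
        for e in [(0,1),(2,3),(0,2),(1,3),(4,5),(6,7),(4,6),(5,7),(0,4),(1,5),(2,6),(3,7)]:
            q=(proj(c,V(bx[list(e)]))+.5-np.array(off))*k; cv2.line(im,*[tuple(int(v) for v in p) for p in q],(255,0,0),1)
H=np.zeros((600,800,3),np.uint8);H[:300,:400]=A[:,:400];H[:,400:]=B[:,50:450]
cv2.imwrite("pics/g2.png",H[:,:,::-1])
E
```

```text
6.5 [0.4733 0.1763 0.1188] y [0.994  0.1096 0.0058] z [ 0.0814 -0.7007 -0.7088] F [ 0.5535  0.8882 -1.8261] 0.057857978718360285 39.723061323165894
err deg [ 0.083  -0.1408 -0.3861]
origin [0.4752 0.1594 0.1206]
```

View pics/g2.png

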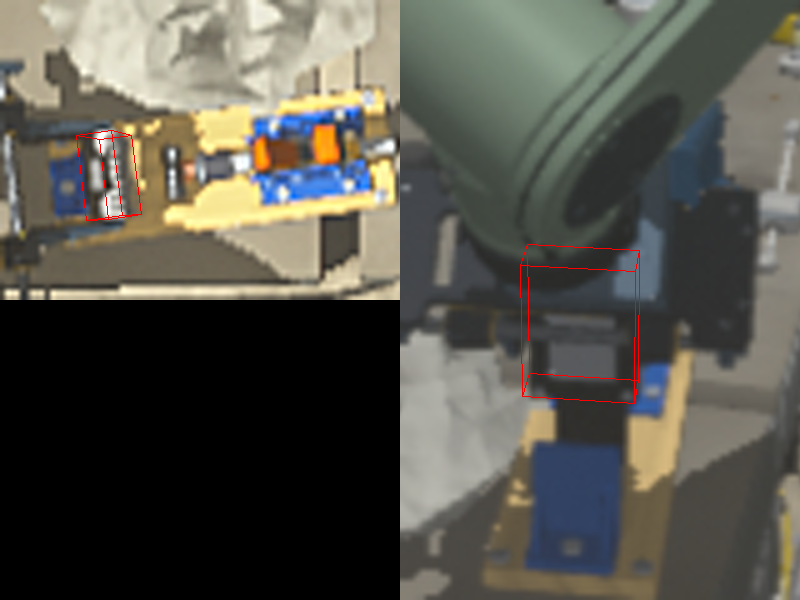

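step_arm([
  [5.2,[1.55,0,1.4],[0.08,-0.14,-0.39]],
  [5.2,[1.5,0,1.4],[0,0,0]],
  [5.2,[1.5,0,1.4],[0,0,0]],
  [5.2,[0,0,0],[0,0,0]],
  [5.2,[0,0,0],[0,0,0]],
])

```text
time: 7.1
tool_pos: [0.4733, 0.1801, 0.0569]
orientation: [0.286, 0.615, 0.69, -0.254]
force: [-0.2, -0.3, -1.5]
width: 0.0577
finger_force: 39.7
```

step_arm([
  [5.2,[0.2,0,0.2],[0,0,0]],
  [5.2,[0.1,0,0.1],[0,0,0]],
  [5.2,[0,0,0],[0,0,0]],
])

```text
time: 7.4
tool_pos: [0.4728, 0.1801, 0.0519]
orientation: [0.286, 0.615, 0.69, -0.255]
force: [0.3, -0.8, -2.3]
width: 0.0578
finger_force: 39.7
```

step_arm([
  [5.2,[0.15,0,0.15],[0,0,0]],
  [5.2,[0,0,0],[0,0,0]],
])

```text
time: 7.6
tool_pos: [0.4728, 0.1799, 0.0515]
orientation: [0.287, 0.614, 0.689, -0.255]
force: [-2.5, 2.8, 8.9]
width: 0.0577
finger_force: 39.7
```

```bash
python3 - <<'E'
from h import *
st()
P,Q=now(); Qt=toolR(np.arctan2(.1133,.9936),-45); print("err deg",np.degrees((Q.inv()*Qt).as_rotvec()))
Rm=R.from_euler("z",C[2])*R.from_euler("x",90,degrees=True)
o=P-Rm.apply([0,-.0018,.017]); d=R.from_euler("z",-C[2]).apply(o-np.r_[C[:2],0]); print("module in clamp",d)
E
```

```text
7.6 [0.4728 0.1799 0.0515] y [0.9934 0.1147 0.0008] z [ 0.0819 -0.7044 -0.7051] F [-2.5408  2.7777  8.8863] 0.057661299408672095 39.71207857131958
err deg [0.0897 0.1632 0.0217]
module in clamp [-0.0009 -0.0509  0.0533]
```

step_arm([
  [5.2,[-0.05,0,-0.05],[0,0,0]],
  [6.2,[0,0,0],[0,0,0]],
  [7.5,[0,0,0],[0,0,0]],
  [7.5,[0,0,0],[0,0,0]],
  [7.5,[0,0,0],[0,0,0]],
], squeeze=8)

```text
time: 8.1
tool_pos: [0.4726, 0.1798, 0.0498]
orientation: [0.286, 0.614, 0.69, -0.255]
force: [-0.2, -0.7, 0.6]
width: 0.075
finger_force: 0.0
```

```bash
python3 - <<'E'
from h import *
st()
a=save("top","t3");b=save("side","s3")
P,Q=now(); Rm=R.from_euler("z",C[2])*R.from_euler("x",90,degrees=True)
o=pts(C,[[-.0009,-.0495,.050]])[0]; V=lambda B:Rm.apply(B)+o
A=cv2.resize(a[180:240,165:265],(500,300),interpolation=cv2.INTER_CUBIC);B=cv2.resize(b[170:290,225:325],(500,600),interpolation=cv2.INTER_CUBIC)
for im,c,k,off in((A,"top",5,(165,180)),(B,"side",5,(225,170))):
    for bx in (boxp(-29,29,-38,38,0,24),):
        for e in [(0,1),(2,3),(0,2),(1,3),(4,5),(6,7),(4,6),(5,7),(0,4),(1,5),(2,6),(3,7)]:
            q=(proj(c,V(bx[list(e)]))+.5-np.array(off))*k; cv2.line(im,*[tuple(int(v) for v in p) for p in q],(255,0,0),1)
H=np.zeros((600,800,3),np.uint8);H[:300,:400]=A[:,:400];H[:,400:]=B[:,50:450];H[300:,:400]=cv2.resize(a[180:240,165:265],(500,300),interpolation=cv2.INTER_CUBIC)[:,:400]
cv2.imwrite("pics/g3.png",H[:,:,::-1])
E
```

```text
8.1 [0.4726 0.1798 0.0498] y [ 0.9933  0.1152 -0.0011] z [ 0.0807 -0.7029 -0.7067] F [-0.1783 -0.7166  0.5536] 0.07500652543234718 0.0
```

View pics/g3.png

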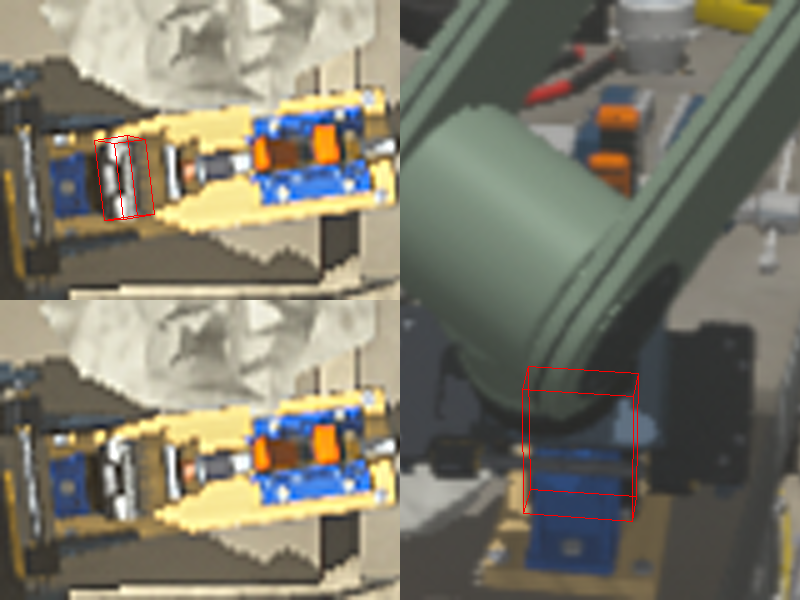

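The module stands upright between the jaw and the pad: its top edge is at about (122,185) in the crop, with the pad at about (172,170). Now I withdraw along the tool axis and go to the trigger.

step_arm([
  [7.5,[0,0,-1.5],[0,0,0]],
  [7.5,[0,0,-3],[0,0,0]],
  [7.5,[0,0,-4],[0,0,0]],
  [8.5,[0,0,-5],[0,0,0]],
  [8.5,[-1.5,0,-5],[0,0,0]],
])

```text
time: 8.7
tool_pos: [0.4583, 0.2998, 0.1895]
orientation: [0.285, 0.614, 0.69, -0.256]
force: [1.0, -0.0, -0.6]
width: 0.0848
finger_force: 0.0
```

step_arm([
  [8.5,[-4,0,-3],[0,0,0]],
  [8.5,[-2,0,-1],[0,0,0]],
  [8.5,[0,0,0],[0,0,0]],
])

```text
time: 9.0
tool_pos: [0.4613, 0.2842, 0.263]
orientation: [0.286, 0.616, 0.69, -0.252]
force: [0.5, 0.6, -1.3]
width: 0.0849
finger_force: 0.0
```

```bash
python3 - <<'E'
from h import *
st();print(env.sense()["joint_positions"])
a=save("top","t4"); 
for th in ["pad_face","trigger_front","grip_back","module","bed"]:
    print(th,[(np.array(r["pixel"]).round(1).tolist(),round(r["p"],2)) for r in env.place_of(th,"top")][:2])
b=save("side","s4")
for th in ["trigger_front","grip_back"]:
    print(th,[(np.array(r["pixel"]).round(1).tolist(),round(r["p"],2)) for r in env.place_of(th,"side")][:2])
for n,l in dict(pad0=[0,-.021,.04],trig=[0,.050,.142],grip=[0,.104,.142],bed=[0,-.073,.012]).items(): print(n,proj("top",pts(C,[l])),proj("side",pts(C,[l])))
P,Q=now(); Qt=toolR(C[2]+np.pi/2,0); T=pts(C,[[0,.0755,.24]])[0]; print(T)
plan(P,Q,T,Qt,14,8.5)
E
```

```text
9.0 [0.4613 0.2842 0.263 ] y [0.9934 0.1144 0.0043] z [ 0.0837 -0.6997 -0.7095] F [ 0.5438  0.5737 -1.2688] 0.08494321286435234 0.0
[ 0.8583  0.5092  1.3837 -0.564   1.7986  0.7738]
pad_face [([200.4, 211.9], 0.61), ([210.1, 213.4], 0.22)]
trigger_front []
grip_back [([230.2, 206.5], 0.61)]
module [([196.3, 213.6], 0.62)]
bed [([186.7, 215.7], 0.71)]
trigger_front [([274.9, 211.6], 0.57)]
grip_back [([279.4, 196.6], 0.71)]
pad0 [[200.8285 214.0026]] [[272.6906 253.7315]]
trig [[216.753  210.6006]] [[275.6113 209.0899]]
grip [[232.2742 208.4554]] [[277.6026 201.3585]]
bed [[188.4563 216.01  ]] [[270.45   272.9582]]
[0.4883 0.0374 0.24  ]
[[8.5,[-1.16,-0.01,1.35],[2.51,2.53,6.07]],[8.5,[-1.21,0.18,1.3],[2.51,2.53,6.07]],[8.5,[-1.23,0.36,1.23],[2.51,2.53,6.07]],[8.5,[-1.24,0.55,1.16],[2.51,2.53,6.07]],[8.5,[-1.22,0.73,1.07],[2.51,2.53,6.07]]]
[[8.5,[-1.18,0.9,0.99],[2.51,2.53,6.07]],[8.5,[-1.12,1.06,0.89],[2.51,2.53,6.07]],[8.5,[-1.03,1.21,0.8],[2.51,2.53,6.07]],[8.5,[-0.93,1.35,0.7],[2.51,2.53,6.07]],[8.5,[-0.81,1.47,0.6],[2.51,2.53,6.07]]]
[[8.5,[-0.67,1.57,0.5],[2.51,2.53,6.07]],[8.5,[-0.52,1.65,0.4],[2.51,2.53,6.07]],[8.5,[-0.36,1.72,0.31],[2.51,2.53,6.07]],[8.5,[-0.18,1.76,0.22],[2.51,2.53,6.07]]]
```

step_arm([
  [8.5,[-1.16,-0.01,1.35],[2.51,2.53,6.07]],
  [8.5,[-1.21,0.18,1.3],[2.51,2.53,6.07]],
  [8.5,[-1.23,0.36,1.23],[2.51,2.53,6.07]],
  [8.5,[-1.24,0.55,1.16],[2.51,2.53,6.07]],
  [8.5,[-1.22,0.73,1.07],[2.51,2.53,6.07]],
])

```text
time: 9.95
tool_pos: [0.4708, 0.1956, 0.2527]
orientation: [0.197, 0.825, 0.499, -0.176]
force: [0.7, 0.1, 0.4]
width: 0.0844
finger_force: 0.0
```

step_arm([
  [8.5,[-1.18,0.9,0.99],[2.51,2.53,6.07]],
  [8.5,[-1.12,1.06,0.89],[2.51,2.53,6.07]],
  [8.5,[-1.03,1.21,0.8],[2.51,2.53,6.07]],
  [8.5,[-0.93,1.35,0.7],[2.51,2.53,6.07]],
  [8.5,[-0.81,1.47,0.6],[2.51,2.53,6.07]],
])

```text
time: 10.45
tool_pos: [0.4807, 0.1071, 0.2459]
orientation: [0.09, 0.957, 0.263, -0.08]
force: [0.1, -1.0, -0.3]
width: 0.0846
finger_force: 0.0
```

step_arm([
  [8.5,[-0.67,1.57,0.5],[2.51,2.53,6.07]],
  [8.5,[-0.52,1.65,0.4],[2.51,2.53,6.07]],
  [8.5,[-0.36,1.72,0.31],[2.51,2.53,6.07]],
  [8.5,[-0.18,1.76,0.22],[2.51,2.53,6.07]],
  [8.5,[0,0,0],[0,0,0]],
])

```text
time: 10.95
tool_pos: [0.4876, 0.0347, 0.2404]
orientation: [-0.001, 0.998, 0.055, 0.001]
force: [0.6, 1.0, -0.9]
width: 0.0854
finger_force: 0.0
```

```bash
python3 - <<'E'
from h import *
st()
P,Q=now(); Qt=toolR(C[2]+np.pi/2,0); T=pts(C,[[0,.0755,.210]])[0]; print(T)
plan(P,Q,T,Qt,3,8.5)
a=save("top","t5");b=save("side","s5")
A=cv2.resize(a[165:245,160:260],(500,400),interpolation=cv2.INTER_CUBIC);B=cv2.resize(b[110:290,245:335],(300,600),interpolation=cv2.INTER_CUBIC)
H=np.zeros((600,800,3),np.uint8);H[:400,:500]=A;H[:,500:]=B
cv2.imwrite("pics/g5.png",H[:,:,::-1])
E
```

```text
10.95 [0.4876 0.0347 0.2404] y [ 0.11   -0.9939 -0.0011] z [ 0.0018  0.0014 -1.    ] F [ 0.6308  1.0278 -0.875 ] 0.0853521017057523 0.0
[0.4883 0.0374 0.21  ]
[[8.5,[0.03,-0.09,1.01],[-0.02,-0.04,-0.09]],[8.5,[0.03,-0.09,1.01],[-0.02,-0.04,-0.09]],[8.5,[0.04,-0.09,1.01],[-0.02,-0.04,-0.09]]]
```

View pics/g5.png

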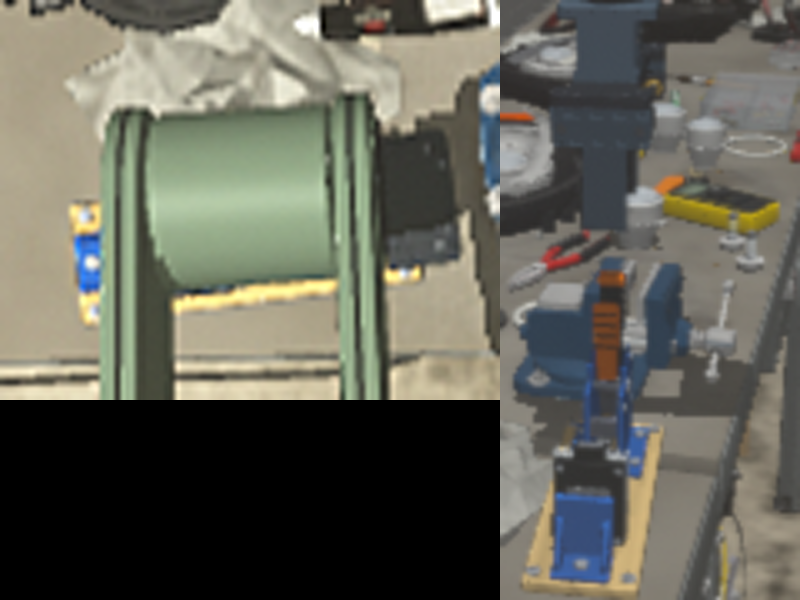

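step_arm([
  [9.1,[0.05,-0.13,1.5],[0,0,-0.27]],
  [9.1,[0.05,-0.13,2.5],[0,0,0]],
  [9.1,[0,0,2.5],[0,0,0]],
  [9.1,[0,0,2.5],[0,0,0]],
  [9.1,[0,0,1.8],[0,0,0]],
])

```text
time: 11.55
tool_pos: [0.489, 0.0417, 0.1307]
orientation: [-0.001, 0.998, 0.062, -0.0]
force: [0.0, 0.4, -0.4]
width: 0.091
finger_force: 0.0
```

step_arm([
  [9.1,[0,0,0],[0,0,0]],
  [9.1,[0,0,0],[0,0,0]],
], squeeze=12)

```text
time: 11.75
tool_pos: [0.49, 0.0413, 0.1326]
orientation: [-0.001, 0.998, 0.061, 0.001]
force: [0.6, -0.5, 0.2]
width: 0.0908
finger_force: 0.0
```

```bash
cat >> h.py <<'E'
def cl():
    s=env.sense(); P=s["tool_pos"]; d=R.from_euler("z",-C[2]).apply(P-np.r_[C[:2],0])*1000
    _,Q=now(); Qt=toolR(C[2]+np.pi/2,0)
    print(round(s["time"],2),"clamp mm",d,"err",np.degrees((Q.inv()*Qt).as_rotvec()),"F",R.from_euler("z",-C[2]).apply(s["force"]),s["width"]*1000,s["finger_force"])
E
python3 - <<'E'
from h import *
cl()
E
```

```text
11.75 clamp mm [ -2.0413  71.8289 132.6389] err [-0.1014 -0.1228  0.4212] F [-0.4987  0.5263  0.2175] 90.82246782683727 0.0
```

step_arm([
  [8.0,[-0.2,0.05,0],[0,0,0.4]],
  [7.0,[0,0.05,0],[0,0,0]],
  [6.2,[0,0,0],[0,0,0]],
  [6.2,[0,0,0],[0,0,0]],
])

```text
time: 12.15
tool_pos: [0.4879, 0.039, 0.1331]
orientation: [-0.001, 0.998, 0.056, 0.002]
force: [0.3, -1.0, -0.0]
width: 0.0631
finger_force: 0.0
```

step_arm([
  [5.6,[0,0.25,0],[0,0,0]],
  [5.6,[0,0,0],[0,0,0]],
  [5.6,[0,0,0],[0,0,0]],
])

```text
time: 12.45
tool_pos: [0.488, 0.0371, 0.1328]
orientation: [-0.002, 0.998, 0.056, 0.001]
force: [-0.8, 3.8, 2.5]
width: 0.0559
finger_force: 1.8
```

```bash
python3 - <<'E'
from h import *
cl()
E
```

```text
12.45 clamp mm [  0.3523  75.8029 132.7841] err [-0.1718 -0.1736 -0.1388] F [ 0.3614 -3.8932  2.472 ] 55.88207590485372 1.844203578075394
```

step_arm([
  [5.1,[0,0.25,0],[0,0,0]],
  [4.6,[0,0.25,0],[0,0,0]],
  [4.6,[0,0,0],[0,0,0]],
  [4.6,[0,0,0],[0,0,0]],
])

```text
time: 12.85
tool_pos: [0.4887, 0.0314, 0.1325]
orientation: [-0.001, 0.998, 0.056, 0.001]
force: [0.5, 3.0, 2.7]
width: 0.0461
finger_force: 1.6
```

step_arm([
  [4.0,[0,0.3,0],[0,0,0]],
  [4.0,[0,0,0],[0,0,0]],
  [4.0,[0,0,0],[0,0,0]],
])

```text
time: 13.15
tool_pos: [0.4889, 0.0287, 0.1326]
orientation: [-0.001, 0.998, 0.056, 0.001]
force: [-1.6, 4.8, 3.7]
width: 0.0401
finger_force: 2.4
```

step_arm([
  [3.4,[0,0.3,0],[0,0,0]],
  [3.4,[0,0,0],[0,0,0]],
  [3.4,[0,0,0],[0,0,0]],
])

```text
time: 13.45
tool_pos: [0.4892, 0.0259, 0.1326]
orientation: [-0.001, 0.998, 0.056, 0.001]
force: [0.1, 5.3, 3.6]
width: 0.0338
finger_force: 2.8
```

```bash
python3 - <<'E'
from h import *
cl()
b=save("side","s6")
for th in ["pad_face","trigger_front"]: print(th,[(np.array(r["pixel"]).round(1).tolist(),round(r["p"],2)) for r in env.place_of(th,"side")][:2])
E
```

```text
13.45 clamp mm [  0.4679  87.0269 132.5661] err [-0.1372 -0.1526 -0.1135] F [-0.7494 -5.2887  3.5878] 33.76688936965863 2.7761897700838745
pad_face [([317.4, 191.9], 0.46)]
trigger_front [([276.2, 204.3], 0.69), ([278.1, 199.3], 0.62)]
```

step_arm([
  [4.8,[0,-0.7,0],[0,0,0]],
  [6.2,[0,-0.75,0],[0,0,0]],
  [6.2,[0,0,0],[0,0,0]],
  [6.2,[0,0,0],[0,0,0]],
])

```text
time: 14.0
tool_pos: [0.4872, 0.0391, 0.132]
orientation: [-0.0, 0.998, 0.057, 0.001]
force: [-0.6, -0.2, 1.4]
width: 0.0611
finger_force: 0.0
```

```bash
python3 - <<'E'
from h import *
cl()
b=save("side","s7");t=save("top","t7")
p=[r for r in env.place_of("pad_face","side")]; print(p)
print(env.place_of("pad_face","top"))
P0=pts(C,[[0,-.021-x/1000,.06] for x in (0,10,20,30)]); print(proj("side",P0))
B=cv2.resize(b[180:290,245:325],None,fx=5,fy=5,interpolation=cv2.INTER_CUBIC)
S=cv2.resize(cv2.imread("pics/s5.png")[180:290,245:325],None,fx=5,fy=5,interpolation=cv2.INTER_CUBIC)
cv2.imwrite("pics/g7.png",np.hstack([S,B[:,:,::-1]]))
E
```

```text
14.0 clamp mm [  0.9249  73.6504 132.0041] err [-0.004  -0.0771 -0.0896] F [0.6573 0.14   1.3989] 61.10134892479735 0.0
[]
[]
[[272.6969 247.363 ]
 [272.2752 249.2177]
 [271.8466 251.1026]
 [271.4109 253.0183]]
```

View pics/g7.png

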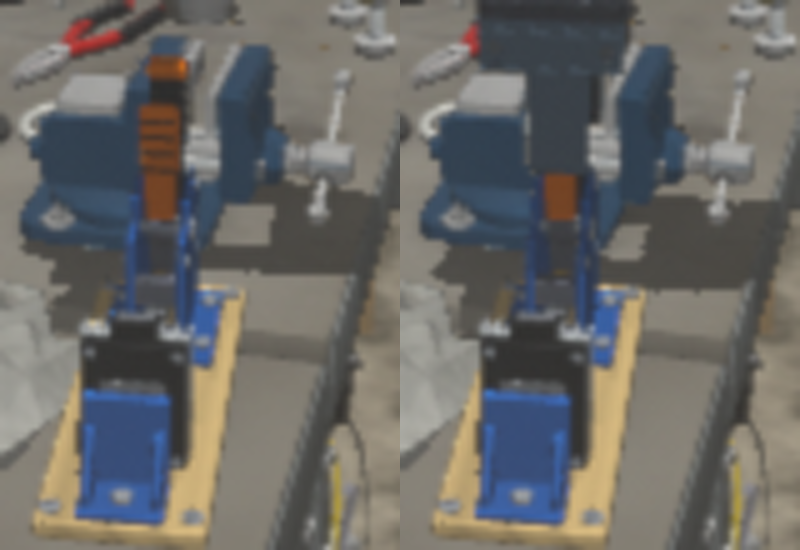

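The module is unmoved and upright, and the fingers straddle the trigger. Second stroke, watching the forces.

step_arm([
  [5.6,[0,0.3,0],[0,0,0]],
  [5.1,[0,0.25,0],[0,0,0]],
  [4.6,[0,0.25,0],[0,0,0]],
  [4.6,[0,0,0],[0,0,0]],
])

```text
time: 14.6
tool_pos: [0.4885, 0.0322, 0.1327]
orientation: [-0.001, 0.998, 0.056, 0.001]
force: [0.0, 3.2, 2.0]
width: 0.0461
finger_force: 1.6
```

step_arm([
  [4.0,[0,0.3,0],[0,0,0]],
  [4.0,[0,0,0],[0,0,0]],
])

```text
time: 14.8
tool_pos: [0.4889, 0.0295, 0.1327]
orientation: [-0.002, 0.998, 0.056, 0.001]
force: [-1.3, 4.9, 4.0]
width: 0.0399
finger_force: 2.5
```

step_arm([
  [3.4,[0,0.3,0],[0,0,0]],
  [3.4,[0,0,0],[0,0,0]],
  [3.4,[0,0,0],[0,0,0]],
])

```text
time: 15.1
tool_pos: [0.4891, 0.0268, 0.1328]
orientation: [-0.002, 0.998, 0.056, 0.001]
force: [-0.6, 5.4, 3.8]
width: 0.0343
finger_force: 3.5
```

```bash
cat > trk.py <<'E'
from h import *
# vertical/horizontal shift of module top region in side image vs s5
def trk(n):
    b=cv2.cvtColor(save("side",n),cv2.COLOR_RGB2GRAY); s=cv2.cvtColor(cv2.imread("pics/s5.png"),cv2.COLOR_BGR2GRAY)
    u=lambda im:cv2.resize(im,None,fx=8,fy=8,interpolation=cv2.INTER_CUBIC)
    T=u(s[242:258,258:286]); W=u(b[234:272,250:292]); r=cv2.matchTemplate(W,T,cv2.TM_CCOEFF_NORMED); _,v,_,l=cv2.minMaxLoc(r)
    print("module top shift px",(l[0]/8-8,l[1]/8-8),v, "expected px per 10mm", (proj("side",pts(C,[[0,-.06,.088]]))-proj("side",pts(C,[[0,-.05,.088]])))[0])
E
python3 - <<'E'
from trk import *
cl();trk("s8")
E
```

```text
15.1 clamp mm [  0.4323  86.149  132.7702] err [-0.185  -0.166  -0.1384] F [-0.0215 -5.415   3.8035] 34.27911689847361 3.483019763370976
module top shift px (0.0, 0.125) 0.9867294430732727 expected px per 10mm [-0.4466  1.887 ]
```

step_arm([
  [4.8,[0,-0.7,0],[0,0,0]],
  [6.2,[0,-0.75,0],[0,0,0]],
  [6.2,[0,0,0],[0,0,0]],
  [6.2,[0,0,0],[0,0,0]],
])

```text
time: 15.55
tool_pos: [0.4875, 0.0395, 0.1322]
orientation: [-0.0, 0.998, 0.057, 0.001]
force: [-0.4, 0.3, 0.1]
width: 0.0612
finger_force: 0.0
```

step_arm([
  [5.6,[0,0.3,0],[0,0,0]],
  [5.1,[0,0.25,0],[0,0,0]],
  [4.6,[0,0.25,0],[0,0,0]],
  [4.6,[0,0,0],[0,0,0]],
])

```text
time: 15.95
tool_pos: [0.4884, 0.0326, 0.1326]
orientation: [-0.001, 0.998, 0.056, 0.001]
force: [-1.3, 3.1, 2.1]
width: 0.0459
finger_force: 1.6
```

step_arm([
  [4.0,[0,0.35,0],[0,0,0]],
  [4.0,[0,0,0],[0,0,0]],
])

```text
time: 16.15
tool_pos: [0.4888, 0.0295, 0.1327]
orientation: [-0.002, 0.998, 0.056, 0.001]
force: [-1.0, 5.3, 4.0]
width: 0.0402
finger_force: 2.7
```

step_arm([
  [3.4,[0,0.35,0],[0,0,0]],
  [3.4,[0,0,0],[0,0,0]],
  [3.4,[0,0,0],[0,0,0]],
])

```text
time: 16.45
tool_pos: [0.4892, 0.0263, 0.1327]
orientation: [-0.002, 0.998, 0.056, 0.001]
force: [-1.0, 5.2, 3.3]
width: 0.0342
finger_force: 3.2
```

```bash
python3 - <<'E'
from trk import *
cl();trk("s9")
E
```

```text
16.45 clamp mm [  0.4611  86.5703 132.7198] err [-0.2011 -0.1622 -0.1443] F [ 0.3972 -5.2493  3.2543] 34.179231574501536 3.2043633540160954
module top shift px (-0.5, 1.625) 0.9475992321968079 expected px per 10mm [-0.4466  1.887 ]
```

step_arm([
  [4.8,[0,-0.7,0],[0,0,0]],
  [6.2,[0,-0.75,0],[0,0,0]],
  [6.2,[0,0,0],[0,0,0]],
  [6.2,[0,0,0],[0,0,0]],
])

```text
time: 16.9
tool_pos: [0.4875, 0.0392, 0.1322]
orientation: [-0.0, 0.998, 0.057, 0.001]
force: [-0.3, 0.2, 0.2]
width: 0.0617
finger_force: 0.0
```

step_arm([
  [5.6,[0,0.3,0],[0,0,0]],
  [5.1,[0,0.25,0],[0,0,0]],
  [5.1,[0,0,0],[0,0,0]],
  [5.1,[0,0,0],[0,0,0]],
])

```text
time: 17.3
tool_pos: [0.4882, 0.0348, 0.1326]
orientation: [-0.001, 0.998, 0.056, 0.001]
force: [-1.3, 3.5, 2.7]
width: 0.0511
finger_force: 1.8
```

step_arm([
  [4.6,[0,0.25,0],[0,0,0]],
  [4.6,[0,0,0],[0,0,0]],
  [4.6,[0,0,0],[0,0,0]],
])

```text
time: 17.6
tool_pos: [0.4886, 0.0321, 0.1326]
orientation: [-0.001, 0.998, 0.056, 0.001]
force: [-0.8, 2.8, 2.8]
width: 0.0458
finger_force: 1.7
```

```bash
python3 - <<'E'
from trk import *
cl();trk("s10")
E
```

```text
17.6 clamp mm [  0.3987  80.8192 132.5534] err [-0.1029 -0.1619 -0.1085] F [ 0.46   -2.8373  2.7905] 45.79013306704185 1.7320925742387772
module top shift px (-0.625, 1.875) 0.9404385685920715 expected px per 10mm [-0.4466  1.887 ]
```

step_arm([
  [4.3,[0,0.15,0],[0,0,0]],
  [4.3,[0,0,0],[0,0,0]],
  [4.3,[0,0,0],[0,0,0]],
])

```text
time: 17.95
tool_pos: [0.4887, 0.0306, 0.1325]
orientation: [-0.001, 0.998, 0.056, 0.001]
force: [-0.9, 4.4, 3.8]
width: 0.0434
finger_force: 2.1
```

step_arm([
  [4.0,[0,0.15,0],[0,0,0]],
  [4.0,[0,0,0],[0,0,0]],
  [4.0,[0,0,0],[0,0,0]],
])

```text
time: 18.25
tool_pos: [0.4888, 0.0298, 0.1326]
orientation: [-0.002, 0.998, 0.056, 0.001]
force: [-0.2, 6.4, 3.6]
width: 0.0403
finger_force: 4.5
```

```bash
python3 - <<'E'
from trk import *
cl();trk("s11")
E
```

```text
18.25 clamp mm [  0.4172  83.1337 132.5748] err [-0.1916 -0.1587 -0.142 ] F [-0.5547 -6.3906  3.5643] 40.27725848528071 4.472429975867271
module top shift px (-0.75, 2.0) 0.9370929002761841 expected px per 10mm [-0.4466  1.887 ]
```

step_arm([
  [3.8,[0,0.1,0],[0,0,0]],
  [3.8,[0,0,0],[0,0,0]],
  [3.8,[0,0,0],[0,0,0]],
])

```text
time: 18.6
tool_pos: [0.4889, 0.0288, 0.1326]
orientation: [-0.002, 0.998, 0.056, 0.001]
force: [-0.7, 6.3, 3.9]
width: 0.038
finger_force: 5.0
```

step_arm([
  [3.65,[0,0.08,0],[0,0,0]],
  [3.65,[0,0,0],[0,0,0]],
  [3.65,[0,0,0],[0,0,0]],
])

```text
time: 18.9
tool_pos: [0.489, 0.028, 0.1326]
orientation: [-0.002, 0.998, 0.056, 0.001]
force: [-0.4, 6.8, 4.9]
width: 0.0364
finger_force: 7.1
```

```bash
python3 - <<'E'
from trk import *
cl();trk("s12")
E
```

```text
18.9 clamp mm [  0.4554  84.8639 132.6161] err [-0.2033 -0.1574 -0.1469] F [-0.3947 -6.8122  4.89  ] 36.3999674051886 7.074710258748382
module top shift px (-0.75, 2.0) 0.939489483833313 expected px per 10mm [-0.4466  1.887 ]
```

step_arm([
  [3.58,[0,0.04,0],[0,0,0]],
  [3.5,[0,0.03,0],[0,0,0]],
  [3.5,[0,0,0],[0,0,0]],
  [3.5,[0,0,0],[0,0,0]],
], squeeze=16)

```text
time: 19.35
tool_pos: [0.4891, 0.0273, 0.1326]
orientation: [-0.002, 0.998, 0.056, 0.001]
force: [0.2, 6.4, 3.8]
width: 0.0352
finger_force: 7.7
```

```bash
python3 - <<'E'
from trk import *
cl();trk("s13");cl()
t=save("top","t13");b=cv2.imread("pics/s13.png")
A=cv2.resize(t[180:240,165:265],(400,240),interpolation=cv2.INTER_CUBIC)[:,:,::-1];B=cv2.resize(b[180:290,245:325],(400,550),interpolation=cv2.INTER_CUBIC)
H=np.zeros((550,800,3),np.uint8);H[:240,:400]=A;H[:,400:]=B
cv2.imwrite("pics/g13.png",H)
E
```

```text
19.35 clamp mm [  0.4543  85.5851 132.6226] err [-0.2    -0.1571 -0.1455] F [-0.9426 -6.3339  3.8286] 35.20792963664662 7.711538190487772
module top shift px (-0.75, 2.0) 0.9404340386390686 expected px per 10mm [-0.4466  1.887 ]
19.4 clamp mm [  0.4543  85.5917 132.63  ] err [-0.1985 -0.156  -0.1439] F [ 0.2526 -6.8624  3.5162] 35.31883830357642 7.716087335720658
```

View pics/g13.png

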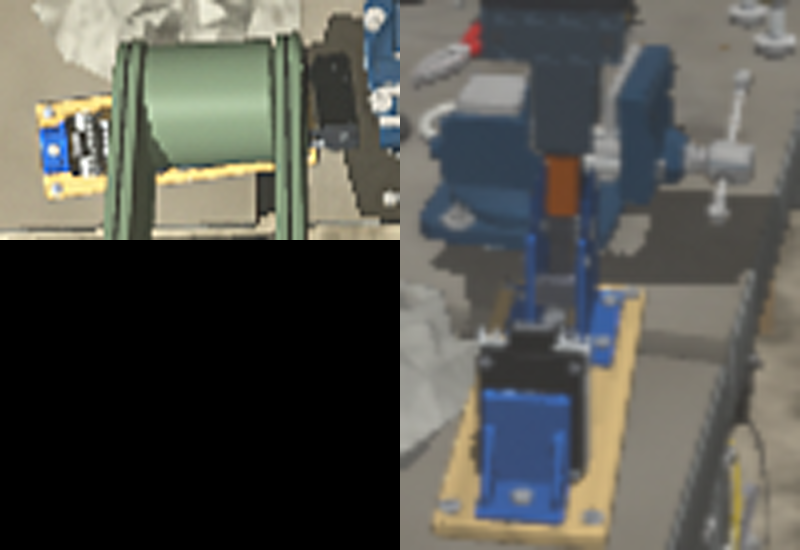

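The module stands upright and flat against the jaw. The force estimate puts the spring about 6 to 7 mm in, so I hand the job in.

```bash
python3 -c "
from bench import env
print(env.close_job())"
```

```text
the job is handed in; nothing more can be done
None
```

I stood the module on the clamp board, pumped the trigger until the pad pressed it flat against the fixed jaw, and handed the job in with the trigger still squeezed; the spring is in about 6 mm (5–7 mm, estimated from trigger force and travel, not seen directly), and no verdict came back.

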